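Spent cells into the desk pail, pail onto its hook

ROBOT

A 6-joint arm with a two-finger parallel gripper is mounted at the origin on a cart in front of the work surface, level with it; the furniture and walls round the work are solid. World frame = base frame: x ahead of the robot, y to its left, z up, the work surface at z = 0. Lengths are in m, angles in degrees, forces in N, time in s.
With the tool pointing down it reaches from about 0.375 to 0.75 m from the base axis. Payload 9 kg.
Tool frame: the origin (TCP) lies where the fingers leave the gripper's body, on its centre line; the fingertips stand 73 mm ahead of it and the grasp point (between the pads) lies 54 mm ahead of it (robot.tip_reach is the distance from the TCP to the fingertips, in m); z points along the fingers, y is the line along which they close (so a half turn about z gives the same grasp; the last joint's range is limited). The gripper opens to 85 mm and grips with 20 to 120 N. Pads are 22 mm wide; open, the fingers measure 114 mm over their backs; the gripper's body (76 mm by 85 mm) begins 54 mm behind the grasp point. The pads swing forward as they close: fully open they stand 13 mm farther back than shut.
Start: joints at [-77.103, 5.964, 5.575, 89.605, 0, 77.527], TCP at [0.257, -0.542, 0.304] pointing down, gripper open.
Joint ranges: [-171.21, 171.21], [-48.23, 106.86], [-62.78, 66.21], [-105.2, 120.99], [-86.42, 89.51], [-180, 180]. Speed limits (degrees/s): [127.2, 127.2, 147.25, 180, 180, 180].

INTERFACE

Orientations are given as [roll, pitch, yaw] about the fixed x, y, z axes, in that order (R = Rz(yaw) Ry(pitch) Rx(roll)).
In Python, from plant import robot gives the robot as it stands. Calls block until the motion is done:
- robot.move_pose(position, orientation): joint-space move of the TCP to a pose.
- robot.line_to(position, vel=0.15, rotation=None, guard=None): straight line of the TCP; rotation=None keeps the orientation; vel is the mean speed in m/s. With guard (N) it stops when the force on the tool has changed by that much, and returns True; else False.
- robot.goto_joints(angles): joint-space move.
- robot.set_gripper(opening): finger opening in m; the grip force is fixed at half the most; returns when the fingers have stopped.
- robot.pause(seconds).
- robot.ik(position, orientation): joint angles nearest the present ones, or None.
- robot.observe(): the state.
- robot.grab_frame(name): name is "side" or "top" or "wrist"; returns the picture (420x560x3 uint8, blue, green, red); there is no depth.
- robot.get_calibration(name): a dict with "vertical_fov" (degrees; the focal length in pixels is half the picture's height over the tangent of half this angle, whatever the lens; pixels are square), "cx", "cy" (the principal point, pixels), "k1" (the pictures are not rectified: a ray, as slopes to the right and down, at radius r is drawn at 1 + k1 r^2 times it, then the intrinsics apply), "rvec" (rotation vector, rad) and "tvec" (3), from world to camera coordinates, as OpenCV has them. Camera axes: x right, y down, z forward; pixel columns grow to the right and rows downward; lengths in m; the calibration is good to about 2 mm. A picture is of the moment at which its call begins: read the wrist's pose just before it. get_calibration takes no time and is no camera call; for the wrist camera it gives the pose at the moment of the call.
A pose or a line that the arm cannot do raises robot.IKError and nothing moves.
- robot.job_done(): hands the job in; it is judged then, once.
The state is a dict: "time": time; "q": joint angles; "qvel": joint speeds; "joint_torque": joint torques, N m; "tool_pos": TCP position; "tcp_rot": TCP orientation; "ft_force": force on the tool from outside, world axes, zero at the start; "torque": the same for the moment, N m; "gripper_width": finger opening in m; "gripper_force": force on a finger pad.
Only numpy, scipy, OpenCV 4.12 (cv2) and the standard library are available. Lean on these libraries where they do the work, as an engineer would, in place of code of your own. Each camera call takes 0.05 s, during which the arm holds its last target. There are 200 camera calls.

TASK

Clear away the two spent AA cells: put both of them in the little metal pail, and hang the pail by the middle of its wire handle in the hook of the bent-rod stand, so that it hangs level, free of the desk and still. Don't tip the pail over, and leave the eraser and the USB hub where they lie.

Things in the scene. Friction and masses are not known exactly. Their poses are not given: they have to be found in the camera images.
- pail: round, slightly tapered open metal pail, 80 mm high, 106 mm across the rim and 86 mm across the foot, wall 3 mm, inner floor 4 mm up; about 0.26 kg with its bail. It starts upright on the desk. Origin: centre of its underside, z up; its y axis runs through the two ears that carry the wire bail, 70 mm above the underside
- bail (a joint): angle of the pail's wire bail (handle), hinged loosely on the pail's y axis at 70 mm height; 0 = straight up, negative = leaning to the pail's -x side, positive = to its +x side; stops at -0.75 and +0.75. Let go, it falls to a stop, so it starts leaning over at -0.75
- bail_mid (a point): middle of the bail's cross-bar (centre of the wire), 78 mm from the hinge line. The bail is a U of round steel wire 8 mm thick, 120 mm wide between its legs' centres; its cross-bar runs along the pail's y axis, 94 mm long, its ends 6 mm nearer the hinge than the middle. The point turns with the bail: x across the bar, y along the bar, z away from the hinge
- battery_a: AA cell, a cylinder 15 mm thick and 50 mm long, lying on the desk, along its own y axis; origin: centre of its underside at the start, 7.5 mm from its axis
- battery_b: the other AA cell, same size, axes and origin
- hook_stand: stand fixed to the desk: flat dark foot 150 x 110 x 11 mm, and one bent steel rod 10 mm thick that rises 52 mm behind the foot's centre (+x), runs forward at 235 mm height and ends in an upturned hook pointing to the stand's -x. Origin: centre of the foot's underside, z up
- hook_seat (a point): where the bail's middle (wire centre) lies when it hangs in the hook: 9 mm above the rod's centre line at the hook's lowest part, 69 mm in front of the stand's origin; axes as the stand's. In front (-x 23 mm) the tip ends in a 13 mm ball, its top 27 mm above this point; behind, the rod climbs to its 240 mm top within 40 mm and the upright stands 121 mm back
- headphone_stand: a second fixed stand of the same make with a round saddle carrying headphones, 270 mm high, 190 mm wide along y and 150 mm deep along x; nothing to do with it. Origin: centre of its foot's underside
- eraser: eraser 23 x 52 x 12 mm, bystander, lies flat along its y axis; origin: centre of its underside
- usb_hub: USB hub bar 26 x 104 x 16 mm, bystander, lies flat along its y axis; origin: centre of its underside

How it is judged (in metres and radians):
At the end, for the whole second after the job is handed in: Both cells are inside the pail. The pail hangs still and upright (within 0.35 rad) by its bail in the hook: bail middle within 14 mm (stand x), 25 mm (y), -8..+10 mm (z) of the hook seat, hook carrying over 1.2 N, underside over 30 mm above the desk (x of battery_a in the frame of pail between -0.052 and 0.052 m and y of battery_a in the frame of pail between -0.052 and 0.052 m and z of battery_a in the frame of pail between -0.003 and 0.075 m and x of battery_b in the frame of pail between -0.052 and 0.052 m and y of battery_b in the frame of pail between -0.052 and 0.052 m and z of battery_b in the frame of pail between -0.003 and 0.075 m and x of bail_mid in the frame of hook_seat between -0.014 and 0.014 m and y of bail_mid in the frame of hook_seat between -0.025 and 0.025 m and z of bail_mid in the frame of hook_seat between -0.008 and 0.01 m and contact force between pail and hook_stand above 1.2 N and height (world z) of pail above 0.03 m and angle between pail's own z axis and vertical below 0.35 rad and linear speed of pail below 0.04 m/s and angular speed of pail below 0.5 rad/s); the robot touches nothing.
It fails at once if the pail is tipped over (more than 0.9 rad) (angle between pail's own z axis and vertical above 0.9 rad).
It fails at once if the eraser is shifted by more than 30 mm (distance of eraser from where it was at the start of the episode above 0.03 m).
It fails at once if the USB hub is shifted by more than 30 mm (distance of usb_hub from where it was at the start of the episode above 0.03 m).
It also fails if it takes over 70 s, if anything falls off the work surface, if the arm or the gripper's body presses on something with over 40 N, if the wrist force passes 120 N, or if a joint passes its speed limit or range.

## Working session

There is one attempt and no reset: what is moved stays moved. The work goes in short steps, each a Python script; the robot and the scene stay as the last script left them, time stands still between calls to the robot, and variables do not carry over. Pictures are saved under pics/ and viewed, at most 10 in all, crops included, and the job is handed in when it is done.

```bash
mkdir -p pics; ls
cat > h.py <<'E'
import numpy as np, cv2
from plant import robot
def cal(n):
    c=robot.get_calibration(n); R=cv2.Rodrigues(np.array(c["rvec"],float))[0]; t=np.array(c["tvec"],float).ravel()
    f=210/np.tan(np.radians(c["vertical_fov"])/2); return c,R,t,f
def ray(n,u,v,C=None):
    c,R,t,f=C or cal(n); d=np.array([(u-c["cx"])/f,(v-c["cy"])/f]); s=d.copy()
    for _ in range(30): s=d/(1+c["k1"]*(s@s))
    return -R.T@t, R.T@np.array([s[0],s[1],1])
def onz(n,u,v,z,C=None):
    o,d=ray(n,u,v,C); return o+d*(z-o[2])/d[2]
def tri(a,b):
    (o1,d1),(o2,d2)=a,b
    s=np.linalg.lstsq(np.c_[d1,-d2],o2-o1,rcond=None)[0]; p=o1+s[0]*d1;q=o2+s[1]*d2
    return (p+q)/2,np.linalg.norm(p-q)
def proj(n,p,C=None):
    c,R,t,f=C or cal(n); q=R@np.array(p)+t; s=q[:2]/q[2]; s=s*(1+c["k1"]*(s@s)); return s*f+[c["cx"],c["cy"]]
E
python3 - <<'E'
from h import *
np.set_printoptions(precision=3,suppress=True)
for n in("side","top"):
    im=robot.grab_frame(n); cv2.imwrite(f"pics/{n}0.png",im)
    c,R,t,f=cal(n); print(n,c,-R.T@t,R[2])
E
```

```text
pics
side {'vertical_fov': 54.82265745050649, 'cx': 272.07315124421626, 'cy': 203.31494287921643, 'k1': -0.043196461267587964, 'rvec': array([-0.02 ,  2.565, -1.776]), 'tvec': array([0.559, 0.142, 0.974])} [0.573 0.861 0.462] [-0.011 -0.936 -0.352]
top {'vertical_fov': 43.503422982571394, 'cx': 275.17935323640415, 'cy': 211.7342199639022, 'k1': -0.024505748753839644, 'rvec': array([ 2.084, -2.144,  0.2  ]), 'tvec': array([0.015, 0.578, 1.214])} [ 0.329 -0.008  1.304] [ 0.196  0.006 -0.981]
```

View pics/side0.png

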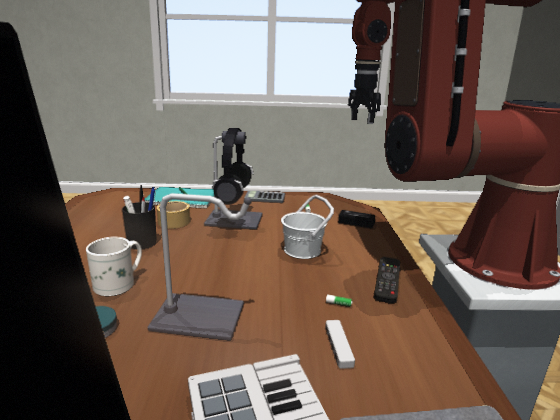

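View pics/top0.png

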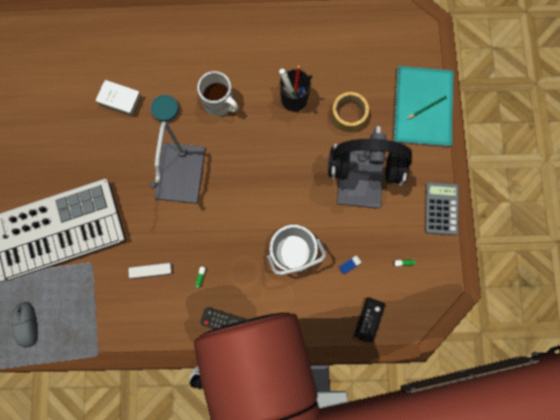

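The pictures show the pail (top 295,250) with its bail leaning towards the robot. The green and white cells are at top (200,276) and (405,263), the white hub at (150,271) and the eraser at (350,265). The hook stand's foot is at (180,173), with its hook at side (240,210). Next I'll enlarge the pail and hook for exact pixels.

Run:
```python
from h import *
np.set_printoptions(precision=3,suppress=True)
s=cv2.imread("pics/side0.png");t=cv2.imread("pics/top0.png")
def crop(im,x,y,w,h,k):
    return cv2.resize(im[y:y+h,x:x+w],None,fx=k,fy=k,interpolation=cv2.INTER_CUBIC)
A=crop(s,150,180,100,75,4);B=crop(s,265,185,100,75,4);C=crop(t,250,213,100,75,4);D=crop(t,135,113,100,75,4)
cv2.imwrite("pics/c0.png",np.vstack([np.hstack([A,B]),np.hstack([C,D])]))
hsv=cv2.cvtColor(t,cv2.COLOR_BGR2HSV)
g=cv2.inRange(hsv,(45,120,60),(75,255,255))
w=cv2.inRange(hsv,(0,0,165),(179,70,255))
for name,(u,v) in dict(batL=(200,276),batR=(405,263)).items():
    m=np.zeros_like(g); m[v-18:v+18,u-18:u+18]=255
    m&=(g|w); pts=cv2.findNonZero(m).reshape(-1,2)
    P=np.array([onz("top",a,b,0.0085)[:2] for a,b in pts]); c=P.mean(0)
    r=cv2.minAreaRect((P*1000).astype(np.float32))
    e,V=np.linalg.eigh(np.cov(P.T)); print(name,len(P),c,r,np.degrees(np.arctan2(V[1,1],V[0,1])))
for n,u,v in (("eraser",350,265),("hub",150,271),("pailrim",295,247),("foot",180,173)):
    print(n,onz("top",u,v,0.08 if n=="pailrim" else 0.01))
```

```text
batL 102 [0.431 0.189] ((432.2676696777344, 188.69717407226562), (13.697379112243652, 48.412166595458984), 74.93016815185547) 165.22043993130632
batR 96 [ 0.452 -0.315] ((450.7832946777344, -315.31060791015625), (47.06837844848633, 12.307705879211426), 88.30785369873047) 90.72492852772403
eraser [ 0.448 -0.181  0.01 ]
hub [0.447 0.311 0.01 ]
pailrim [ 0.488 -0.045  0.08 ]
foot [0.695 0.239 0.01 ]
```

View pics/c0.png

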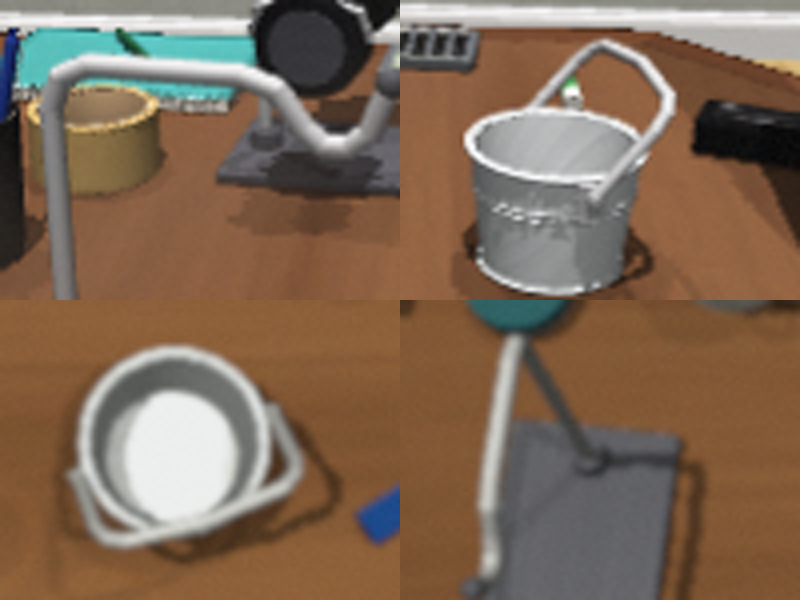

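The crops give the bail bar's corners: top (277.5,273) and (323.5,257), side (332.5,208.7) and (316.2,196.2). The hook's ball is at top (154.5,185) and side (247.5,200). The hook bottom is at side (233.7,216.7), and the upright meets the foot at top (182.5,153.5).

Run:
```python
from h import *
np.set_printoptions(precision=4,suppress=True)
T=lambda a,b:tri(ray("top",*a),ray("side",*b))
L,e1=T((277.5,273),(332.5,208.7));R,e2=T((323.5,257),(316.2,196.2))
print("bail",L,e1,R,e2,np.linalg.norm(L-R),(L+R)/2,np.degrees(np.arctan2(*(L-R)[1::-1])))
B,e=T((154.5,185),(247.5,200));H,e3=T((157,179),(233.7,216.7))
U=onz("top",182.5,153.5,0.011);U2=onz("side",170,308,.012)
print("ball",B,e,"hook",H,e3,"base",U,U2)
d=U-B;print(np.hypot(*d[:2]),np.degrees(np.arctan2(d[1],d[0])))
# side hook bottom / ball constrained onto stand vertical plane through U
# pail rim by ellipse/top: extreme pixels of rim outer edge
C=np.array([onz("top",250+a/4,213+b/4,0.08)[:2] for a,b in((78,148),(172,47),(270,140),(135,75),(222,62))])
A=np.c_[2*C,np.ones(len(C))];s=np.linalg.lstsq(A,(C**2).sum(1),rcond=None)[0];print("rim",s[:2],np.sqrt(s[2]+s[:2]@s[:2]))
im=cv2.imread("pics/top0.png")
hsv=cv2.cvtColor(im,cv2.COLOR_BGR2HSV);m=cv2.inRange(hsv,(0,0,40),(179,75,110));k=np.zeros_like(m);k[135:210,150:212]=255;m&=k
m=cv2.morphologyEx(m,cv2.MORPH_OPEN,np.ones((5,5)))
P=np.array([onz("top",a,b,.011)[:2] for a,b in cv2.findNonZero(m).reshape(-1,2)])*1000
print("foot",cv2.minAreaRect(P.astype(np.float32)))
S=cv2.imread("pics/side0.png")
```

```text
bail [ 0.4243 -0.0029  0.1275] 0.0002265136699525618 [ 0.4542 -0.1067  0.121 ] 0.007557976859687286 0.10825731446210653 [ 0.4392 -0.0548  0.1242] 106.03431345296511
ball [0.606  0.2492 0.2368] 0.000874001177302824 hook [0.6276 0.251  0.2077] 0.0006544172953413991 base [0.7464 0.233  0.011 ] [0.75   0.2288 0.012 ]
0.1413274946680344 -6.5908273938152595
rim [ 0.4817 -0.0432] 0.055424905105555984
foot ((698.6936645507812, 246.35873413085938), (124.13460540771484, 151.830810546875), 82.39586639404297)
```

```bash
cat >> h.py <<'E'
PC=np.array([.4817,-.0432]); PY=16.0
def down(p,z,yaw): robot.move_pose([p[0],p[1],z],[180,0,yaw])
def pick(p,yaw):
    robot.set_gripper(.045); down(p,.17,yaw)
    robot.line_to([p[0],p[1],.077],vel=.12,guard=15)
    robot.set_gripper(0.0); s=robot.observe(); print("grip",s["gripper_width"],s["gripper_force"],s["tool_pos"])
    robot.line_to([p[0],p[1],.24],vel=.25)
def drop(yaw,z):
    u=np.array([np.cos(np.radians(PY)),np.sin(np.radians(PY))]); p=PC+.008*u
    down(p,.24,yaw); robot.line_to([p[0],p[1],z],vel=.15,guard=15)
    s=robot.observe();print("drop",s["tool_pos"],s["gripper_width"])
    robot.set_gripper(.035); robot.line_to([p[0],p[1],.24],vel=.25)
E
python3 - <<'E'
from h import *
np.set_printoptions(precision=4,suppress=True)
s=robot.observe();print(s["tcp_rot"],s["time"])
for z in (.1227,): print("ends",onz("top",277.5,273,z),onz("top",323.5,257,z))
def sol(p,y,best=None):
    for yy in y: print(p,yy,robot.ik(p,[180,0,yy]))
sol([.452,-.315,.077],(90.7,-89.3)); sol([.4894,-.041,.12],(106,-74,16,-164)); sol([.4315,.1887,.077],(165,-15))
E
```

```text
[-179.9294   -0.0142   25.3682] 0.1
ends [ 0.4248 -0.0029  0.1227] [ 0.4577 -0.1072  0.1227]
[0.452, -0.315, 0.077] 90.7 [-48.4783   2.6572 -21.8165  65.5263   0.      40.8217]
[0.452, -0.315, 0.077] -89.3 [ -48.4783    2.6572  -21.8165   65.5263    0.     -139.1783]
[0.4894, -0.041, 0.12] 106 [-20.0898 -10.427  -29.6663  70.7607   0.      53.9102]
[0.4894, -0.041, 0.12] -74 [ -20.0898  -10.427   -29.6663   70.7607    0.     -126.0898]
[0.4894, -0.041, 0.12] 16 [-20.0898 -10.427  -29.6663  70.7607   0.     143.9102]
[0.4894, -0.041, 0.12] -164 [-20.0898 -10.427  -29.6663  70.7607   0.     -36.0898]
[0.4315, 0.1887, 0.077] 165 [  7.6473 -11.8968 -35.6141  66.2827   0.      22.6473]
[0.4315, 0.1887, 0.077] -15 [   7.6473  -11.8968  -35.6141   66.2827    0.     -157.3527]
```

Run:
```python
from h import *
np.set_printoptions(precision=4,suppress=True)
pick([.4515,-.315],90.7); drop(106,.12)
pick([.4318,.1887],165); drop(-164,.13)
down([.40,.12],.30,106)
for n in("side","top"): cv2.imwrite(f"pics/{n}1.png",robot.grab_frame(n))
s=cv2.imread("pics/side1.png");t=cv2.imread("pics/top1.png")
f=lambda im,x,y:cv2.resize(im[y:y+100,x:x+100],None,fx=4,fy=4,interpolation=cv2.INTER_CUBIC)
cv2.imwrite("pics/c1.png",np.hstack([f(s,260,170),f(t,245,205)]))
print(robot.observe()["time"])
```

```text
grip 0.01422468680482705 58.88522744178772 [ 0.452  -0.3155  0.078 ]
drop [ 0.4899 -0.0413  0.1209] 0.014328953061506229
grip 0.013950236253623552 58.83553326129913 [0.4324 0.1888 0.0779]
drop [ 0.4899 -0.041   0.1309] 0.01400743136844307
14.775
```

View pics/c1.png

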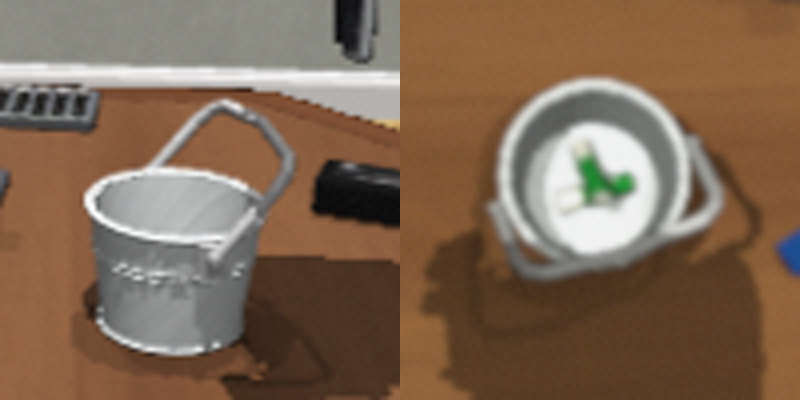

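Both cells lie on the pail's floor, and the pail hasn't moved. In this top picture the bail's hinge ends are at about (267.5,256) and (318,241).

```bash
cat >> h.py <<'E'
from scipy.spatial.transform import Rotation as Ro
def bailpose(hinge,py,a,off,reach=.056,rad=.078):
    """TCP pose gripping the bar at `off` along pail y, bail leaning a towards -u, tool along the bail"""
    p=np.radians(py); u=np.array([np.cos(p),np.sin(p),0]); b=np.array([-np.sin(p),np.cos(p),0]); k=np.array([0,0,1])
    z=np.sin(a)*u-np.cos(a)*k; M=np.c_[b,np.cross(z,b),z]
    return np.array(hinge)-z*(rad+reach)+b*off, Ro.from_matrix(M).as_euler("xyz",degrees=True)
E
python3 - <<'E'
from h import *
np.set_printoptions(precision=4,suppress=True)
q=lambda x,y:(245+(x-400)/4,205+y/4)
l=onz("top",*q(490,205),.07);r=onz("top",*q(692,143),.07)
print("ears",l,r,np.linalg.norm(l-r),(l+r)/2,np.degrees(np.arctan2(*(l-r)[1::-1])))
l=onz("top",*q(522,272),.123);r=onz("top",*q(705,222),.123)
print("bar",l,r,np.linalg.norm(l-r),(l+r)/2,np.degrees(np.arctan2(*(l-r)[1::-1])))
for off in (.028,-.028):
  for a in (.75,.5,.3,0):
    p,o=bailpose([.4817,-.0432,.07],16.5,a,off); print(off,a,p,o,robot.ik(p,o))
p,o=bailpose([.628,.247,.2165-.078],-7,0,-.028); print(p,o,robot.ik(p,o))
p,o=bailpose([.628,.247,.2165-.078],-7,0,.028); print(p,o,robot.ik(p,o))
E
```

```text
ears [0.469  0.0198 0.07  ] [ 0.5023 -0.1004  0.07  ] 0.12470798542710386 [ 0.4856 -0.0403  0.07  ] 105.48531404868402
bar [0.4249 0.0016 0.123 ] [ 0.45   -0.1018  0.123 ] 0.10641188931132015 [ 0.4374 -0.0501  0.123 ] 103.61294187208289
0.028 0.75 [ 0.3862 -0.0423  0.168 ] [137.0282   0.     106.5   ] None
0.028 0.5 [ 0.4122 -0.0346  0.1876] [151.3521   0.     106.5   ] None
0.028 0.3 [ 0.4358 -0.0276  0.198 ] [162.8113   0.     106.5   ] [-27.5361 -43.5231 -46.8915  74.094   11.8541  47.2707]
0.028 0 [ 0.4737 -0.0164  0.204 ] [180.    0.  106.5] [-17.8437 -16.2677 -25.822   80.4456   0.      55.6563]
-0.028 0.75 [ 0.4021 -0.096   0.168 ] [137.0282   0.     106.5   ] None
-0.028 0.5 [ 0.4281 -0.0883  0.1876] [151.3521   0.     106.5   ] None
-0.028 0.3 [ 0.4517 -0.0813  0.198 ] [162.8113   0.     106.5   ] [-33.5478 -36.7404 -42.7082  72.7972  13.0935  41.2456]
-0.028 0 [ 0.4897 -0.07    0.204 ] [180.    0.  106.5] [-23.3306 -12.4265 -22.564   79.8625   0.      50.1694]
[0.6246 0.2192 0.2725] [-180.    0.   83.] [  8.0485  16.7633  14.4067  87.6434   0.     105.0485]
[0.6314 0.2748 0.2725] [-180.    0.   83.] [ 12.6708  21.7458  20.3928  88.647    0.     109.6708]
```

```bash
cat >> h.py <<'E'
HG=np.array([.4835,-.042,.07]); PYAW=15.5; SEAT=np.array([.628,.247,.2165]); SY=-7.0
def bp(hinge,py,a,t,off,reach=.056,rad=.078):
    """as bailpose, but tool tilt t separate from bail lean a (both + towards -u)"""
    p=np.radians(py); u=np.array([np.cos(p),np.sin(p),0]); b=np.array([-np.sin(p),np.cos(p),0]); k=np.array([0,0,1])
    zb=np.sin(a)*u-np.cos(a)*k; z=np.sin(t)*u-np.cos(t)*k; M=np.c_[b,np.cross(z,b),z]
    return np.array(hinge)-zb*rad-z*reach+b*off, Ro.from_matrix(M).as_euler("xyz",degrees=True)
E
python3 - <<'E'
from h import *
np.set_printoptions(precision=1,suppress=True)
for off in(.028,-.028):
  for t in (-.75,-.65,-.55,-.45):
    r=[]
    for a in np.linspace(-.75,0,6):
        p,o=bp(HG,PYAW,a,t+a+.75,off); q=robot.ik(p,o); r.append(None if q is None else np.array(q))
    p,o=bp(SEAT-[0,0,.078],SY,0,t+.75,off); q=robot.ik(p,o)
    print(off,t,[x is not None for x in r],r[0],r[-1],q)
E
```

```text
0.028 -0.75 [True, True, True, True, True, True] [ -6.3  47.8  34.7 117.7 -14.7  73.7] [-17.6 -15.8 -25.5  80.4   0.   56.9] [ 12.7  21.7  20.4  88.6   0.  109.7]
0.028 -0.65 [True, True, True, True, True, True] [ -7.   40.2  26.6 111.5 -13.4  71.8] [-19.7 -23.2 -31.5  77.    3.3  55. ] [ 13.5  14.8  11.9  81.7  -2.  110.4]
0.028 -0.55 [True, True, True, True, True, True] [ -7.8  32.8  19.  105.6 -11.9  69.9] [-22.  -30.7 -37.5  74.    6.9  53.1] [ 14.4   8.3   4.   75.   -4.2 111. ]
0.028 -0.45 [True, True, True, True, True, True] [ -8.7  25.6  11.7  99.9 -10.3  68. ] [-24.5 -38.5 -43.6  71.6  11.   51.2] [ 15.4   2.2  -3.5  68.3  -6.5 111.5]
-0.028 -0.75 [True, True, True, True, True, True] [-10.4  50.4  38.6 118.2 -17.3  70.4] [-23.2 -12.2 -22.4  79.8   0.   51.3] [  8.   16.8  14.4  87.6   0.  105. ]
-0.028 -0.65 [True, True, True, True, True, True] [-11.2  42.6  30.1 111.7 -15.8  68.2] [-25.4 -19.  -28.2  76.4   3.7  49.2] [  8.7   9.8   6.3  80.9  -1.6 105.7]
-0.028 -0.55 [True, True, True, True, True, True] [-12.1  35.1  22.2 105.6 -14.   66. ] [-27.9 -25.8 -34.   73.4   7.8  47.2] [  9.5   3.2  -1.5  74.4  -3.2 106.2]
-0.028 -0.45 [True, True, True, True, True, True] [-13.1  27.9  14.7  99.8 -12.   63.8] [-30.6 -32.7 -39.7  70.8  12.3  45.2] [ 10.3  -3.2  -8.9  67.8  -5.  106.5]
```

Run:
```python
from h import *
np.set_printoptions(precision=4,suppress=True)
p=np.radians(PYAW);u=np.array([np.cos(p),np.sin(p),0]);C=np.array([HG[0],HG[1],0])
k=np.array([0,0,1]);yaw=90+PYAW
for s in(-.09,-.08): print(robot.ik(C+s*u+.185*k,[180,0,yaw]))
robot.set_gripper(0.0)
robot.move_pose(C-.085*u+.26*k,[180,0,yaw])
robot.line_to(C-.085*u+.183*k,guard=8)
print(robot.line_to(C+.0*u+.193*k,vel=.08,guard=8))
print(robot.line_to(C+.04*u+.193*k,vel=.08,guard=8))
robot.line_to(C+.04*u+.29*k,vel=.25)
robot.set_gripper(.05)
down([.42,.14],.30,yaw)
for n in("side","top"): cv2.imwrite(f"pics/{n}2.png",robot.grab_frame(n))
s=cv2.imread("pics/side2.png");t=cv2.imread("pics/top2.png")
f=lambda im,x,y:cv2.resize(im[y:y+100,x:x+100],None,fx=4,fy=4,interpolation=cv2.INTER_CUBIC)
cv2.imwrite("pics/c2.png",np.hstack([f(s,245,170),f(t,245,190)]))
print(robot.observe()["time"])
```

```text
[-28.2475 -30.4061 -38.5182  81.8879   0.      46.2525]
[-27.2296 -28.4642 -37.1599  81.3043   0.      47.2704]
False
False
20.5167
```

View pics/c2.png

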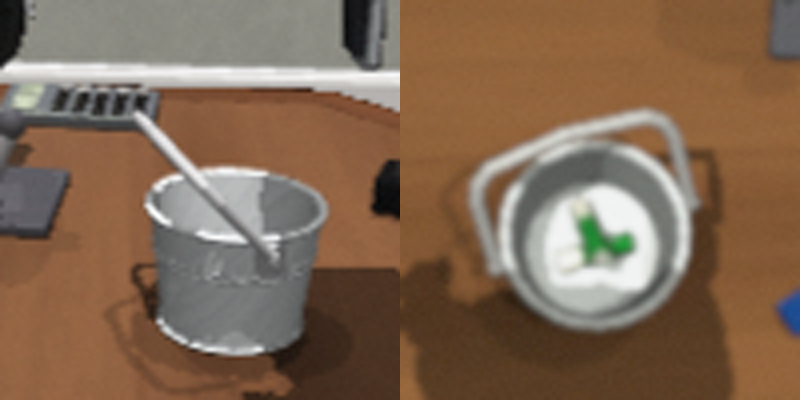

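The bail now leans away from the robot and the pail is unmoved. The bar's corners are at top (265.5,235.7) and (308.7,219.5).

Run:
```python
from h import *
np.set_printoptions(precision=4,suppress=True)
q=lambda x,y:(245+(x-400)/4,190+y/4)
l=onz("top",*q(482,183),.123);r=onz("top",*q(655,118),.123)
d=l-r;py=np.degrees(np.arctan2(d[1],d[0]))-90
p=np.radians(PYAW);u=np.array([np.cos(p),np.sin(p),0]);b=np.array([-u[1],u[0],0])
m=(l+r)/2-HG
print("mid",(l+r)/2,"u",m@u,"b",m@b,"yaw",py)
P,o=bp(HG,PYAW,-.75,-.55,-.028)
z=Ro.from_euler("xyz",o,degrees=True).as_matrix()[:,2]
robot.move_pose(P-.08*z,o)
print(robot.line_to(P,vel=.1,guard=8))
robot.set_gripper(0.0);s=robot.observe();print(s["gripper_width"],s["gripper_force"],s["tool_pos"],P,s["ft_force"],s["time"])
for n in("side","top"): cv2.imwrite(f"pics/{n}3.png",robot.grab_frame(n))
f=lambda im,x,y:cv2.resize(im[y:y+100,x:x+100],None,fx=4,fy=4,interpolation=cv2.INTER_CUBIC)
cv2.imwrite("pics/c3.png",np.hstack([f(cv2.imread("pics/side3.png"),245,160),f(cv2.imread("pics/top3.png"),245,190)]))
```

```text
mid [ 0.527  -0.0278  0.123 ] u 0.04572774971070238 b 0.0020880438556711792 yaw 19.160243921842792
False
0.0057478125187133255 58.57216000556946 [ 0.5707 -0.047   0.175 ] [ 0.5704 -0.047   0.1748] [0.0673 0.0028 1.903 ] 23.3667
```

View pics/c3.png

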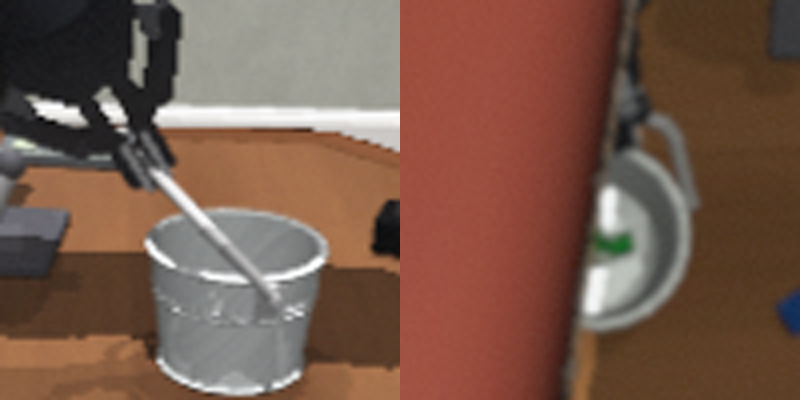

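The gripper holds the bail's bar near its right end, and the pail is still upright. Next I'll swing the bail up, lift and check.

Run:
```python
from h import *
np.set_printoptions(precision=4,suppress=True)
for a in np.linspace(-.6,0,5):
    P,o=bp(HG,PYAW,a,a+.2,-.028); robot.line_to(P,vel=.07,rotation=o)
print(robot.observe()["ft_force"])
robot.line_to(P+[0,0,.112],vel=.08); robot.pause(.5)
s=robot.observe();print(s["gripper_width"],s["gripper_force"],s["tool_pos"],s["ft_force"],s["time"])
cv2.imwrite("pics/side4.png",robot.grab_frame("side")); im=cv2.imread("pics/side4.png")[60:280,200:420]
cv2.imwrite("pics/c4.png",cv2.resize(im,None,fx=2.7,fy=2.7,interpolation=cv2.INTER_CUBIC))
# expected pixels for a level pail
h=P+[0,0,.112]-(P-HG)
p=np.radians(PYAW);b=np.array([-np.sin(p),np.cos(p),0])
for e in(-.06,.06): print("ear",(proj("side",HG+[0,0,.112]+b*e)-[200,60])*2.7)
print("mid",(proj("side",HG+[0,0,.19])-[200,60])*2.7)
```

```text
[ 1.1875 -0.7964 -0.7079]
0.005603093433432774 58.44240188598633 [ 0.4802 -0.072   0.3149] [-0.2899 -0.9041 -2.6611] 27.6833
ear [265.1133 305.3825]
ear [313.2825 346.3411]
mid [292.8975 235.9401]
```

View pics/c4.png

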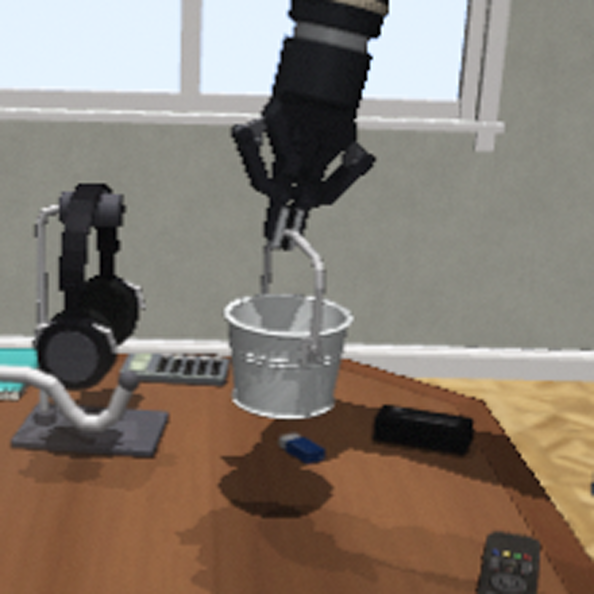

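The pail hangs from the grip nearly level, its +y side drooping slightly. Next I'll carry it in front of the hook and check before entering.

Run:
```python
from h import *
np.set_printoptions(precision=4,suppress=True)
p=np.radians(SY);u=np.array([np.cos(p),np.sin(p),0])
P,o=bp(SEAT-[0,0,.078],SY,0,.2,-.028)
A=P-.12*u+[0,0,.042]
robot.line_to(A,vel=.10,rotation=o); robot.pause(.7)
s=robot.observe();print(s["gripper_width"],s["tool_pos"],A,s["ft_force"],s["time"])
M=SEAT-.12*u+[0,0,.042]; b=np.array([-u[1],u[0],0])
cv2.imwrite("pics/side5.png",robot.grab_frame("side")); im=cv2.imread("pics/side5.png")[100:300,150:400]
cv2.imwrite("pics/c5.png",cv2.resize(im,None,fx=3,fy=3,interpolation=cv2.INTER_CUBIC))
g=lambda x:(proj("side",x)-[150,100])*3
print("mid",g(M),"nearcorner",g(M+b*.047-[0,0,.006]),"ears",g(M+b*.06-[0,0,.078]),g(M-b*.06-[0,0,.078]),"seat",g(SEAT),"balltop",g(SEAT-.023*u+[0,0,.027]))
```

```text
0.005474565309175877 [0.4944 0.2352 0.3134] [0.4944 0.2352 0.3134] [ 0.3444 -0.7463 -3.3393] 31.6583
mid [476.9897 273.1984] nearcorner [472.92   315.5758] ears [463.7393 459.7562] [472.9497 365.9906] seat [251.3839 332.5176] balltop [293.3054 288.424 ]
```

View pics/c5.png

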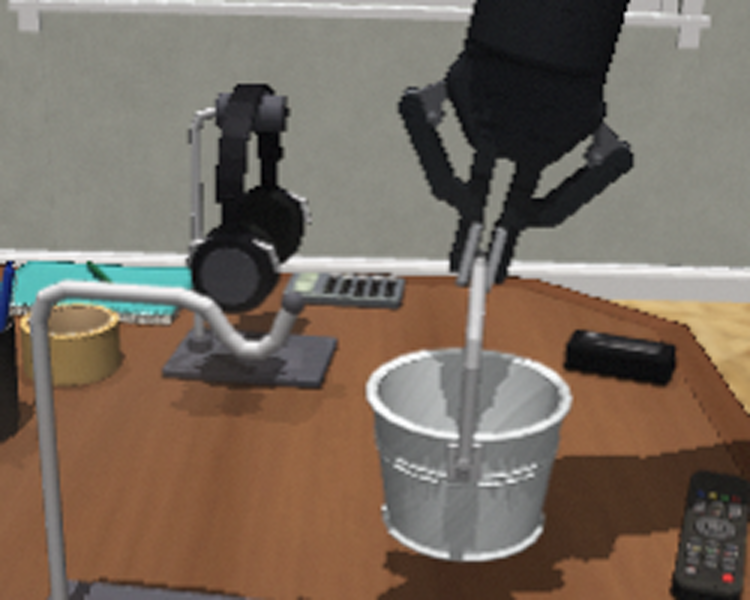

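The bail is level (near ear within about 1 px of prediction) and the ball and hook lie where predicted, so I'll enter and lower.

Run:
```python
from h import *
np.set_printoptions(precision=4,suppress=True)
p=np.radians(SY);u=np.array([np.cos(p),np.sin(p),0])
P,o=bp(SEAT-[0,0,.078],SY,0,.2,-.028)
f0=robot.observe()["ft_force"]
print(robot.line_to(P+[0,0,.042],vel=.05,guard=6)); robot.pause(.4); print(robot.observe()["ft_force"])
print(robot.line_to(P+[0,0,.006],vel=.04,guard=8)); print(robot.observe()["ft_force"])
for dz in(.003,0,-.003):
    g=robot.line_to(P+[0,0,dz],vel=.02,guard=8); s=robot.observe(); print(dz,g,s["ft_force"],s["tool_pos"])
    if g or s["ft_force"][2]>-.3: break
robot.pause(.5);s=robot.observe();print(s["ft_force"],s["time"],P)
cv2.imwrite("pics/side6.png",robot.grab_frame("side")); im=cv2.imread("pics/side6.png")[130:310,140:340]
cv2.imwrite("pics/c6.png",cv2.resize(im,None,fx=3.3,fy=3.3,interpolation=cv2.INTER_CUBIC))
```

```text
False
[ 0.81    0.1245 -2.8382]
False
[-0.359  -0.425  -2.8512]
0.003 False [ 0.2234 -0.1986 -2.712 ] [0.6135 0.2205 0.2742]
0 False [ 0.3104  0.046  -2.9515] [0.6134 0.2205 0.2711]
-0.003 False [-0.9838 -1.7518  2.814 ] [0.6138 0.2206 0.2693]
[-0.5295 -0.7516  5.5386] 37.1083 [0.6135 0.2206 0.2714]
```

View pics/c6.png

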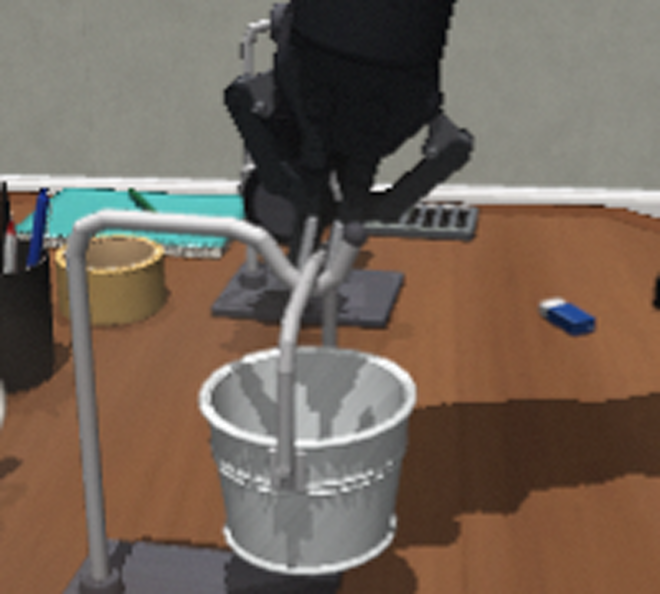

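The bar sits in the bottom of the hook, under the ball, and the weight has gone onto the hook. Now I'll release, back off and check.

Run:
```python
from h import *
np.set_printoptions(precision=4,suppress=True)
s=robot.observe(); z=Ro.from_euler("xyz",s["tcp_rot"],degrees=True).as_matrix()[:,2]; p=np.array(s["tool_pos"])
robot.line_to(p+[0,0,.0015],vel=.02)
robot.set_gripper(.025); p=np.array(robot.observe()["tool_pos"])
robot.line_to(p-.04*z,vel=.04,guard=6); robot.line_to(p-.12*z,vel=.15)
p=np.array(robot.observe()["tool_pos"]); robot.line_to(p+[-.12,-.12,.05],vel=.2)
robot.pause(2)
a=robot.grab_frame("side");robot.pause(1.0);b=robot.grab_frame("side");robot.pause(.37);c=robot.grab_frame("side");t=robot.grab_frame("top")
k=(slice(230,310),slice(190,290))
print(cv2.absdiff(a,b)[k].max(),cv2.absdiff(b,c)[k].max(),robot.observe()["time"])
f=lambda im,x,y:cv2.resize(im[y:y+150,x:x+130],None,fx=3,fy=3,interpolation=cv2.INTER_CUBIC)
cv2.imwrite("pics/c7.png",np.hstack([f(c,160,160),f(t,110,120)]))
```

```text
12 6 44.175
```

View pics/c7.png

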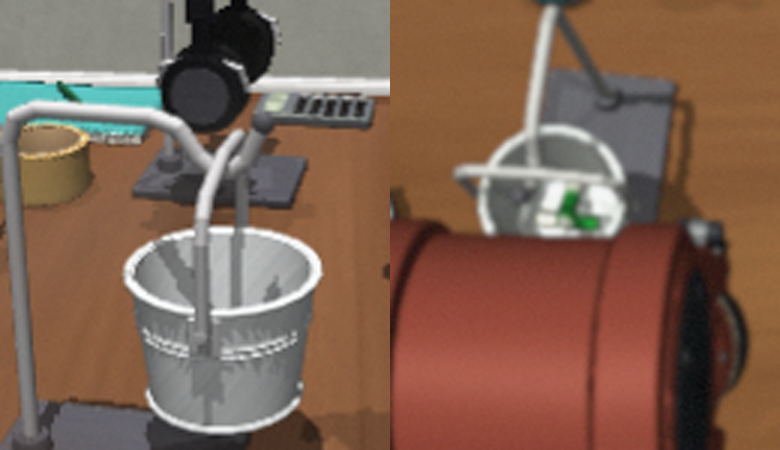

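The pail hangs level and still in the hook, with the bar crossing within about 5 mm of its middle. Both cells are inside and the gripper is clear.

```bash
python3 -c "
from plant import robot
robot.pause(2); print(robot.job_done())"
```

```text
the job is handed in; nothing more can be done
None
```

I put both cells in the pail, hung it by the middle of its bail in the hook (level and still in the last pictures), and handed the job in at about 46 s; no verdict was returned.

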